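# Unlock the sample chamber and hold its lid half open

### The job

Slide the transport lock on the sample chamber's right-hand deck away from the lid, fully to its end stop, while the lid is still shut. Then lift the lid and hold it open at 45 degrees (within 6 degrees), so that a colleague can look at the cell inside: the lid falls shut by itself, so finish while still holding it there, steady. Leave the jar, the cell and the cup that stand around where they are.

Things in the scene. Friction and masses are not known exactly. Their poses are not given: they have to be found in the camera images.
- chamber: White sample chamber, a box 210 (x) x 300 (y) x 95 mm high, fixed to the worktop; origin at the centre of its underside; its x points to its back, where the lid is hinged, its y to its left. A grey lid covers the left 210 mm; the right 90 mm is a level deck that carries the transport lock. Turned up to 0.3 rad either way from square to the robot.
- hinge (a point): Point on the lid's hinge axis, at the middle of the lid's back edge, at (98, 45, 98) mm in the chamber's frame, fixed. The axis is level, along the chamber's y. A thin wire quadrant, 75 mm radius about this axis, stands 100 mm left of this point, up to 173 mm high, with a tick every 15 degrees; the long tick marks 45 degrees.
- lid (a joint): Opening angle of the lid in rad: 0 shut and level, 0.785 is 45 degrees, stop at 1.4; the front edge rises. The lid (plate 188 x 200 x 6 mm, about 0.4 kg) falls shut from every angle by weight and a spring; holding it at 45 degrees takes 2 to 5 N at the handle. It cannot open while the lock's tongue lies over its edge (lock below 0.022).
- handle (a point): Middle of the bar of the lid's steel bow handle, moving with the lid: round bar, 12 mm in diameter, 90 mm long along the chamber's y, with a post at each end; with the lid shut it is 173 mm in front of the hinge axis and 51 mm above it (42 mm clear over the lid). The bar can turn between fingers that pinch it.
- lock (a joint): Travel of the transport lock in m: 0 is fully over the lid, 0.040 is the end stop; grows as it slides to the right (the chamber's -y), away from the lid. Slides with about 2 N of friction and stays where it is left.
- lock_grip (a point): Middle of the lock's upright black grip, moving with it: a ribbed block 14 mm (chamber's x) x 26 mm (y), rising from the lock's plate at 106 mm to 148 mm above the worktop; this point is at 132 mm. The dark steel plate under it (34 x 40 mm) runs between two low rails, its tongue pointing at the lid.
- jar_mid (a point): Bystander: white powder jar with screw cap, 62 mm in diameter, 90 mm high, loose, left of the chamber; point at its centre, 45 mm up.
- cell_mid (a point): Bystander: closed white sample cell, 46 mm in diameter, 45 mm high, loose, left of the chamber near the front edge of the worktop; point at its centre, 22 mm up.
- cup_mid (a point): Bystander: open grey cup, 67 mm in diameter, 48 mm high, loose, right of the chamber; point at its centre, 24 mm up.

How it is judged:
By the outcome, as a careful person would: the job done as asked, in the order asked, and still so for the second after the job is handed in, while the arm keeps its last pose, push and grip.
It also fails if it takes over 42 s, if anything falls off the work surface, if the arm or the gripper's body presses on something with over 40 N, if the wrist force passes 120 N, or if a joint passes its speed limit or range.

### The arm

A 6-joint arm with a two-finger parallel gripper is mounted at the origin on a cart in front of the work surface, level with it; the furniture and walls round the work are solid. World frame = base frame: x ahead of the robot, y to its left, z up, the work surface at z = 0. Lengths are in m, angles in rad, forces in N, time in s.
With the tool pointing down it reaches from about 0.275 to 0.85 m from the base axis. Payload 19 kg.
Tool frame: the origin (TCP) lies midway between the tips of the shut fingers; the grasp point (between the pads) lies 19 mm behind it; x points along the fingers, z is the direction in which the jaws open and shut, and the axes are right-handed (so a half turn about x gives the same grasp; the last joint's range is limited). The gripper opens to 85 mm and grips with 20 to 120 N. Pads are 22 mm wide; open, the fingers measure 114 mm over their backs; the gripper's body (76 mm by 85 mm) begins 54 mm behind the grasp point. The pads swing forward as they close: fully open they stand 13 mm farther back than shut.
Start: joints at [1.215, 0.15, 1.437, -0, 1.554, -0.134], TCP at [0.126, 0.561, 0.231] pointing down, gripper open.
Joint ranges: [-2.8, 2.8], [-0.68, 2.1], [0.12, 2.68], [-1.39, 4.53], [0.16, 2.79], [-2.81, 2.81]. Speed limits (rad/s): [1.89, 1.89, 2.22, 3.01, 3.01, 3.01].

### API

Orientations are given as a rotation vector (axis times angle).
In Python, from rig import * gives the robot as it stands.
- The arm moves only by the tool carry_out, never from a script. Its argument "deltas" is a list that holds one entry, the list of rows, each a list of 4 numbers: the shift along the tool's x, y, z in mm, then the turn about the tool's x in degrees. A call has 1 to 12 rows; each row is the pose to reach, as a shift and turn from the pose commanded when the call began, along the tool's axes at that moment; what a row does not reach only later rows make up. A row lasts 1/12 s, in which the tool goes at most 41.7 mm and 7.16 degrees, less where a joint would pass 70% of its speed; a pose out of reach is approached as far as the arm can. A call with a gripper value outside its range is refused whole. "grip" is the opening, from 0 (shut) to 1 (fully open), set as the call begins (left out, the last holds). The fingers move at their own pace and stop on an object; "grip_force" is the grip in N (left out, the last holds). Time passes only in rows, so rows that repeat a pose let the fingers close. It gives the time, the measured TCP pose, the force and the opening at its end, in the units of the state.
- get_state(): the state, without advancing time (a new reading comes with each control period).
- read_camera(name): name is "scene" or "top" or "wrist"; returns a dict with "frame" (420x560x3 uint8, red, green, blue), "range_z" (420x560 float32, m along the optical axis (not along the pixel's ray), 0 where there is no reading), "vfov" (degrees; the focal length in pixels is half the picture's height over the tangent of half this angle, whatever the lens; pixels are square), "cx", "cy" (the principal point, pixels), "dist" ([k1, k2, p1, p2, k3] as OpenCV has them; the pictures are not rectified), "R" (3x3) and "t" (3): a world point X has camera coordinates R X + t. Camera axes: x right, y down, z forward; pixel columns grow to the right and rows downward; lengths in m; the calibration is good to about 2 mm. A picture is of the moment at which its call begins.
- job_done(): hands the job in, once; it reports no verdict.
The state is a dict: "t": time; "joint_positions": joint angles; "qvel": joint speeds; "joint_efforts": joint torques, N m; "ee_pos": TCP position; "tcp_rot": TCP orientation; "contact_force": force on the tool from outside, world axes, zero at the start; "moment": the same for the moment, N m; "opening": opening from 0.0 (shut) to 1.0 (fully open).
Only numpy, scipy, OpenCV 4.12 (cv2) and the standard library are available. Lean on these libraries where they do the work, as an engineer would, in place of code of your own. Each camera call takes 0.05 s, during which the arm holds its last target.

## Working session

There is one attempt and no reset: what is moved stays moved. The work goes in short steps, Python scripts to look and compute and a tool call to move; the robot and the scene stay as the last step left them, time stands still between calls to the robot, and variables do not carry over. Pictures are saved under pics/ and viewed, and the job is handed in when it is done.

Besides the shell and the picture viewer there is one more tool, called after "Request:" by a JSON object that holds its "op" and its "data", one argument or row to a line. carry_out: Moves the arm, as the interface text tells. Its arguments: {"type":"object","properties":{"deltas":{"type":"array"},"grip":{"type":"number"},"grip_force":{"type":"number"}},"required":["deltas"]}

```bash
ls; mkdir -p pics; cat > h.py <<'E'
from rig import *
import numpy as np, cv2, pickle
from scipy.spatial.transform import Rotation as Ro
def shot(n,tag):
    c=read_camera(n); pickle.dump(c,open(f'pics/{tag}.pkl','wb')); cv2.imwrite(f'pics/{tag}.png',c['frame'][:,:,::-1]); return c
def K(c):
    f=c['frame'].shape[0]/2/np.tan(np.radians(c['vfov'])/2); return np.array([[f,0,c['cx']],[0,f,c['cy']],[0,0,1]])
def ray(c,u,v):
    p=cv2.undistortPoints(np.array([[[u,v]]],float),K(c),np.array(c['dist'],float))[0,0]
    R=np.array(c['R']);t=np.array(c['t']); return -R.T@t, R.T@np.array([p[0],p[1],1])
def atz(c,u,v,z):
    o,d=ray(c,u,v); return o+d*(z-o[2])/d[2]
def dep(c,u,v):
    o,d=ray(c,u,v); return o+d*c['range_z'][int(round(v)),int(round(u))]
def proj(c,X):
    R=np.array(c['R']); return cv2.projectPoints(np.array(X,float).reshape(-1,1,3),cv2.Rodrigues(R)[0],np.array(c['t'],float),K(c),np.array(c['dist'],float))[0][:,0]
E
python3 - <<'E'
from h import *
s=get_state(); print(s)
for n in ('scene','top'):
    c=shot(n,n+'0'); print(n,c['vfov'],c['dist'],-np.array(c['R']).T@c['t'])
E
```

```text
pics
{'t': 0.0, 'joint_positions': array([ 1.21499282e+00,  1.50962626e-01,  1.43802439e+00, -2.51714468e-05,
        1.55378241e+00, -1.33986435e-01]), 'qvel': array([ 2.09183766e-03, -7.29148807e-04,  8.23143633e-04, -7.02551339e-04,
       -3.15181137e-05, -3.23274959e-04]), 'joint_efforts': array([ 1.16801100e-03, -7.13055825e+01, -5.70886838e+01, -1.31756206e-04,
        8.85180401e-03,  4.76303967e-05]), 'ee_pos': array([0.12643594, 0.56067835, 0.23069207]), 'tcp_rot': array([-1.04493113,  1.30701355,  1.04388236]), 'contact_force': array([ 0.09713014,  0.06049903, -0.00239041]), 'moment': array([ 0.04219869,  0.02409258, -0.02734902]), 'opening': 0.9996880971748756}
scene 45.903741630353615 [-0.00128282  0.          0.          0.          0.        ] [-0.10672225 -0.99601665  0.90143266]
top 47.483808516914934 [-0.00739735  0.          0.          0.          0.        ] [ 0.42116425 -0.10844547  1.63286012]
```

View pics/scene0.png

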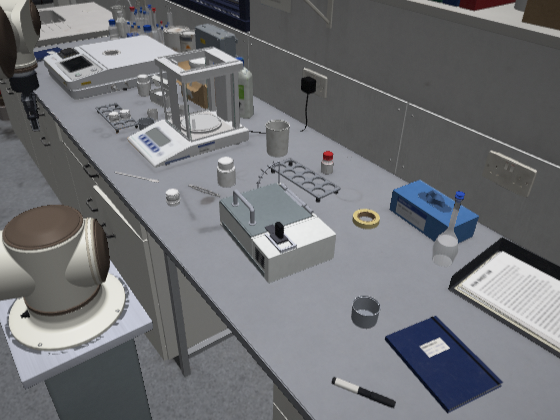

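View pics/top0.png

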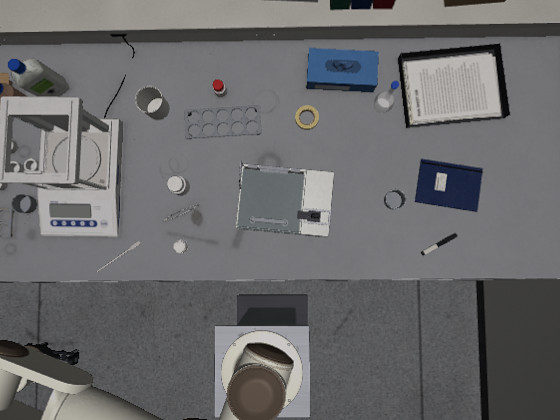

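```bash
python3 - <<'E'
import cv2
a=cv2.imread('pics/top0.png')[100:290,170:400]; cv2.imwrite('pics/top0z.png',cv2.resize(a,None,fx=3.4,fy=3.1,interpolation=cv2.INTER_CUBIC)[:600,:800]) 
E
```

```text
(no output)
```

The scene shot shows the chamber centred near (275,232), its lock grip near (278,232) and its handle near (245,203). In the top shot the chamber spans about (237..334, 163..237).

```bash
python3 - <<'E'
import cv2
a=cv2.imread('pics/top0.png')[150:250,225:345]; cv2.imwrite('pics/top0z.png',cv2.resize(a,None,fx=6,fy=6,interpolation=cv2.INTER_CUBIC)) 
a=cv2.imread('pics/scene0.png')[170:285,205:345]; cv2.imwrite('pics/sc0z.png',cv2.resize(a,None,fx=5,fy=5,interpolation=cv2.INTER_CUBIC)) 
E
```

```text
(no output)
```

View pics/top0z.png

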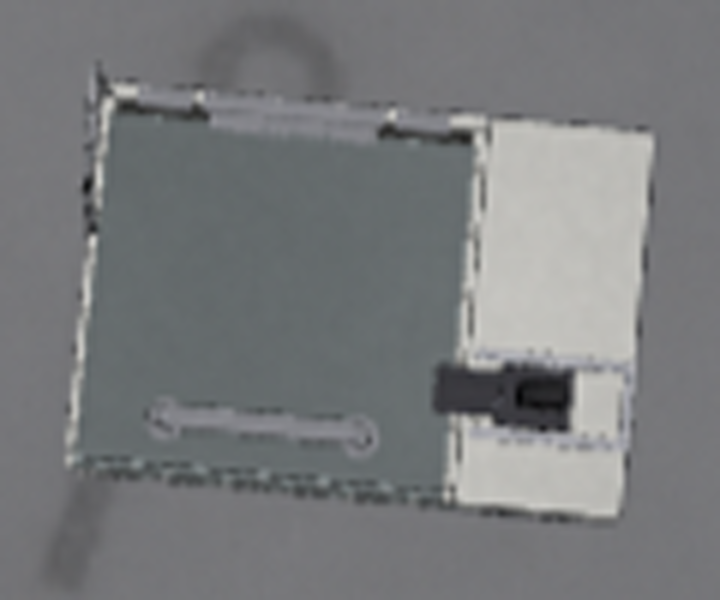

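View pics/sc0z.png

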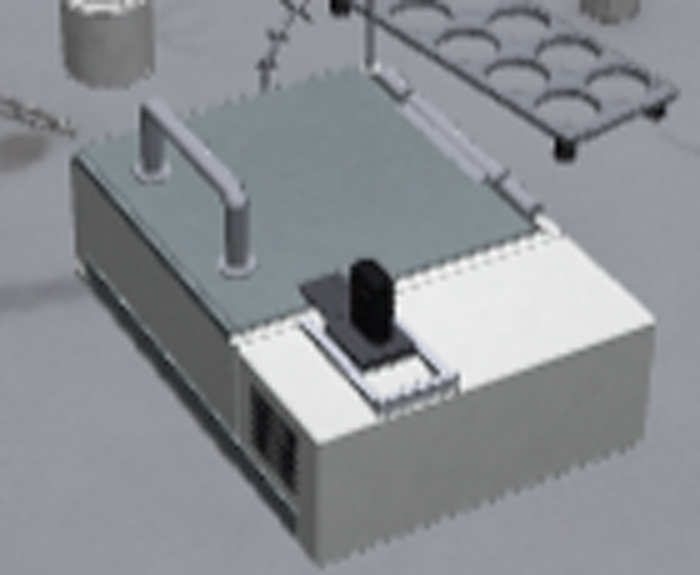

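The enlarged top crop shows the deck corners at (653,130) and (620,520), and the front-left corner at (70,465). The handle bar runs (165,415)–(362,432) and the lock grip is at about (540,393). Now I fit the chamber pose.

```bash
cat > fit.py <<'E'
from h import *
from scipy.optimize import least_squares
t=pickle.load(open('pics/top0.pkl','rb')); s=pickle.load(open('pics/scene0.pkl','rb'))
zt=lambda x,y:(225+(x+.5)/6-.5,150+(y+.5)/6-.5)
zs=lambda x,y:(205+(x+.5)/5-.5,170+(y+.5)/5-.5)
# chamber-frame pts
T=[((105,-150,95),zt(653,130)),((-105,-150,95),zt(620,520)),((-75,90,149),zt(165,415)),((-75,0,149),zt(362,432)),((-105,150,95),zt(70,465))]
S=[((-105,-150,95),zs(318,442)),((105,-150,95),zs(655,322)),((-105,-150,0),zs(322,567)),((-75,90,149),zs(152,106)),((-75,0,149),zs(237,200))]
def W(p,P):
    x,y,a=p; P=np.array(P)/1000.; R=Ro.from_euler('z',a).as_matrix(); return P@R.T+[x,y,0]
def res(p,L=((t,T),(s,S))):
    return np.concatenate([(proj(c,W(p,[q[0] for q in D]))-np.array([q[1] for q in D])).ravel() for c,D in L])
if __name__=='__main__':
    r=least_squares(res,[.45,-.1,0],loss='soft_l1'); p=r.x; print(p,np.round(res(p).reshape(-1,2),2))
    for L in (((t,T),),((s,S),)): print(least_squares(lambda q:res(q,L),[.45,-.1,0]).x)
    g=atz(t,*zt(540,393),.148); R=Ro.from_euler('z',p[2]).as_matrix(); print('grip',g,(g-[p[0],p[1],0])@R*1000)
    print('handle',W(p,[(-75,45,149)]),'hinge',W(p,[(98,45,98)]))
    np.save('pose.npy',p)
E
python3 fit.py
```

```text
[ 0.56639434 -0.08424264 -0.10068946] [[ 0.52  0.21]
 [ 0.48 -0.22]
 [ 1.54  0.21]
 [-2.54  0.04]
 [-0.64  0.3 ]
 [ 0.28 -0.41]
 [ 1.13 -1.21]
 [-0.75  2.44]
 [ 0.8   0.19]
 [-1.22 -2.75]]
[ 0.56673312 -0.08461561 -0.09966614]
[ 0.56563301 -0.0847163  -0.09800297]
grip [ 0.51134797 -0.17705663  0.148     ] [-45.4379546  -97.87711824 148.        ]
handle [[ 0.49629758 -0.03193161  0.149     ]] hinge [[ 0.66842135 -0.04932146  0.098     ]]
```

```bash
cat >> h.py <<'E'
def delta(target, yawz=None, s=None):
    s=s or get_state(); R=Ro.from_rotvec(s['tcp_rot']).as_matrix(); d=R.T@(np.array(target)-s['ee_pos'])*1000
    out=[]
    if yawz is not None:
        for k in (0,np.pi):
            z=np.array([np.cos(yawz+k),np.sin(yawz+k),0]); l=R.T@z  # new z in tool frame: rot about x by a takes z to (0,-sin a,cos a)
            out.append(np.degrees(np.arctan2(-l[1],l[2])))
    return np.round(d,1),np.round(out,2)
E
python3 - <<'E'
from h import *
p=np.load('pose.npy'); s=get_state()
print(Ro.from_rotvec(s['tcp_rot']).as_matrix().round(3))
print(delta([.5113,-.177,.235],p[2]))
E
```

```text
[[-0.    -0.976  0.22 ]
 [-0.001  0.22   0.976]
 [-1.     0.    -0.001]]
(array([  -3.6, -537.7, -635. ]), array([ 83.06, -96.94]))
```

Request:
{"op": "carry_out", "data": {
  "deltas": [
    [[-3,-22,-26,3.5],[-6,-45,-53,7],[-9,-67,-79,10.5],[-12,-90,-106,14],[-15,-112,-132,17.5],[-18,-134,-159,21],[-20,-157,-185,24.5],[-20,-179,-212,28],[-20,-202,-238,31.5],[-20,-224,-265,35],[-20,-246,-291,38.5],[-20,-269,-318,42]]
  ]
}}

```text
t: 1.1
ee_pos: [0.3191, 0.19, 0.2513]
tcp_rot: [-0.48, 1.517, 0.48]
contact_force: [1.5, 0.2, -0.8]
opening: 1.0
```

```bash
python3 - <<'E'
from h import *
p=np.load('pose.npy'); s=get_state()
print(s['t'],s['ee_pos'],s['joint_positions'],s['contact_force'])
print(delta([.5113,-.177,.235],p[2]))
E
```

```text
1.1 [0.31906585 0.18997481 0.25127759] [ 3.28760726e-01 -2.95892593e-01  1.81312972e+00 -5.13758929e-05
  1.62417206e+00 -2.84519101e-01] [ 1.50517308  0.24539155 -0.83227129]
(array([  16.3, -410.7,  -54. ]), array([  40.91, -139.09]))
```

Request:
{"op": "carry_out", "data": {
  "deltas": [
    [[0,-37,-5,4],[0,-74,-10,8],[0,-111,-15,12],[0,-148,-20,16],[0,-185,-25,20],[0,-222,-29,24],[0,-259,-34,28],[0,-296,-39,32],[0,-333,-44,36],[0,-370,-49,40],[6,-411,-54,41],[10,-411,-54,41]]
  ]
}}

```text
t: 2.1
ee_pos: [0.514, -0.1804, 0.2393]
tcp_rot: [0.082, 1.571, -0.082]
contact_force: [-0.2, -0.1, -0.3]
opening: 1.003
```

```bash
python3 - <<'E'
from h import *
p=np.load('pose.npy'); s=get_state()
print(s['t'],s['ee_pos'],s['joint_positions'],s['contact_force'])
print(delta([.5113,-.177,.115],p[2]))
c=shot('wrist','w1')
E
```

```text
2.1 [ 0.51396674 -0.18036032  0.2392752 ] [-4.78244017e-01  8.56885688e-02  1.49346580e+00 -1.19830759e-03
  1.56390912e+00 -3.73725635e-01] [-0.18630838 -0.06581881 -0.34545256]
(array([124.3,   3.1,  -2.8]), array([ -0.22, 179.78]))
```

View pics/w1.png

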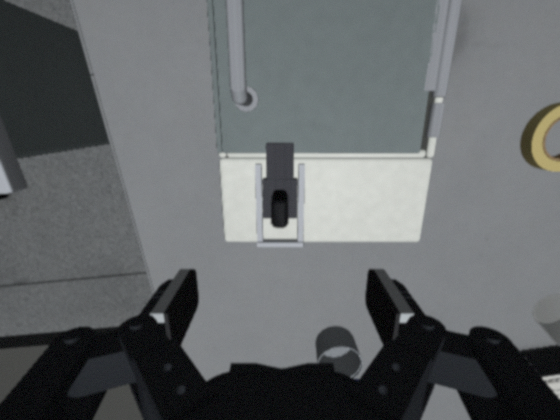

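Wrist view: lock grip around (280,205), square to the picture, fingers at either side below. I enlarge for a second fix of the grip and handle.

```bash
python3 - <<'E'
import cv2
a=cv2.imread('pics/w1.png')[80:260,180:360]; cv2.imwrite('pics/w1z.png',cv2.resize(cv2.convertScaleAbs(a,alpha=1.8,beta=20),None,fx=3.3,fy=3.3,interpolation=cv2.INTER_CUBIC)) 
E
```

```text
(no output)
```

View pics/w1z.png

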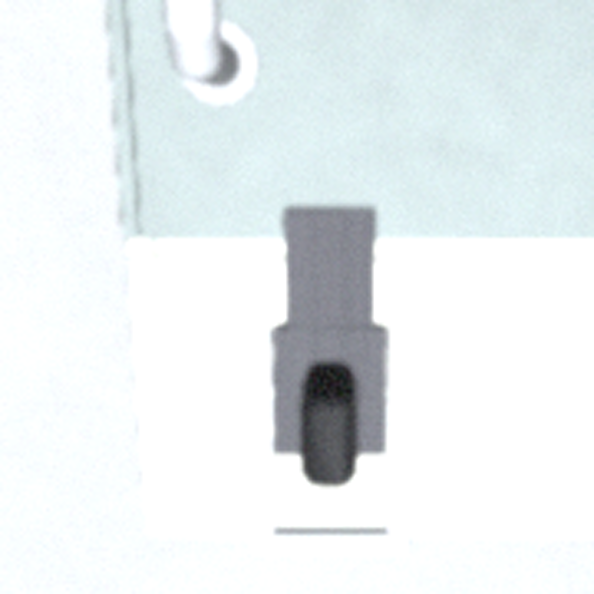

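Crop: plate (272..387, 327..452), grip's top face about (302..357, 400..485), centre (330,443).

```bash
python3 - <<'E'
from h import *
p=np.load('pose.npy'); c=pickle.load(open('pics/w1.pkl','rb'))
f=lambda x,y:(180+(x+.5)/3.3-.5,80+(y+.5)/3.3-.5)
R=Ro.from_euler('z',p[2]).as_matrix()
for n,q,z in (('grip',(330,443),.148),('plate',(330,389.5),.106),('deckFR',(145,542),.095),('post',(222,60),.101),('barR',(193,78),.149)):
    g=atz(c,*f(*q),z); print(n,g.round(4),((g-[p[0],p[1],0])@R*1000).round(1))
E
```

```text
grip [ 0.512  -0.1775  0.148 ] [-44.7 -98.2 148. ]
plate [ 0.5119 -0.1749  0.106 ] [-45.1 -95.7 106. ]
deckFR [ 0.4466 -0.2224  0.095 ] [-105.3 -149.5   95. ]
post [ 0.4926 -0.0817  0.101 ] [-73.7  -4.9 101. ]
barR [ 0.4907 -0.0879  0.149 ] [-75.  -11.2 149. ]
```

Request:
{"op": "carry_out", "data": {
  "deltas": [
    [[25,3,-2,0],[60,3,-2,0],[90,3,-2,0],[110,3,-2,0],[123,3,-2,0],[125,3,-2,0],[125,3,-2,0]]
  ],
  "grip": 0.5
}}

```text
t: 2.73
ee_pos: [0.5102, -0.1713, 0.1161]
tcp_rot: [0.078, 1.571, -0.077]
contact_force: [-1.4, 0.8, 0.7]
opening: 0.502
```

Request:
{"op": "carry_out", "data": {
  "deltas": [
    [[0,0,0,0],[0,0,0,0],[0,0,0,0],[0,0,0,0],[0,0,0,0],[0,0,0,0],[0,0,0,0],[0,0,0,0]]
  ],
  "grip": 0,
  "grip_force": 30
}}

```text
t: 3.4
ee_pos: [0.5122, -0.1722, 0.1179]
tcp_rot: [0.077, 1.565, -0.079]
contact_force: [9.2, 0.2, 1.1]
opening: 0.16
```

```bash
python3 - <<'E'
from h import *
p=np.load('pose.npy'); s=get_state()
print(s)
R=Ro.from_euler('z',p[2]).as_matrix()
print((s['ee_pos']-[p[0],p[1],0])@R*1000)
c=shot('wrist','w2')
E
```

```text
{'t': 3.4, 'joint_positions': array([-4.67510017e-01,  1.41687572e-01,  1.68151615e+00,  8.82266215e-04,
        1.31407106e+00, -3.68132994e-01]), 'qvel': array([ 5.41349368e-04, -4.71251839e-05,  7.06512983e-04,  1.07968214e-03,
       -8.83060790e-05,  2.01796844e-03]), 'joint_efforts': array([-1.94076151e+00, -6.58901525e+01, -4.85838854e+01, -1.45114940e+00,
        2.47736916e+00, -5.34229924e-02]), 'ee_pos': array([ 0.51217523, -0.17222512,  0.11791864]), 'tcp_rot': array([ 0.07741023,  1.56508683, -0.07893616]), 'contact_force': array([9.1962716 , 0.16896372, 1.14112181]), 'moment': array([ 0.1093321 , -1.47115034, -0.01149265]), 'opening': 0.16007277500587228}
[-45.10054827 -92.98692398 117.91864168]
```

View pics/w2.png

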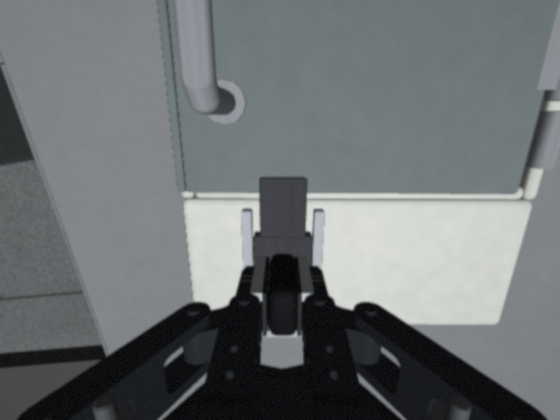

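The grip is pinched (opening 0.16 ≈ 14 mm) and the lock's tongue still lies over the lid edge. Now I slide it.

Request:
{"op": "carry_out", "data": {
  "deltas": [
    [[0,-3,2,0],[0,-7,2,0],[0,-11,2,0],[0,-15,2,0],[0,-19,2,0],[0,-23,2,0],[0,-27,2,0],[0,-31,2,0],[0,-35,2,0],[0,-38,2,0],[0,-40,2,0],[0,-40,2,0]]
  ]
}}

```text
t: 4.45
ee_pos: [0.509, -0.2076, 0.1171]
tcp_rot: [0.083, 1.569, -0.071]
contact_force: [0.2, 41.5, 10.9]
opening: 0.158
```

Request:
{"op": "carry_out", "data": {
  "deltas": [
    [[0,-1,0,0],[0,-2,0,0],[0,-3,0,0],[0,-3,0,0]]
  ]
}}

```text
t: 4.78
ee_pos: [0.5087, -0.2101, 0.1168]
tcp_rot: [0.084, 1.57, -0.07]
contact_force: [2.1, 44.7, 7.9]
opening: 0.154
```

```bash
python3 - <<'E'
from h import *
p=np.load('pose.npy'); s=get_state()
R=Ro.from_euler('z',p[2]).as_matrix()
print((s['ee_pos']-[p[0],p[1],0])@R*1000,s['contact_force']@R)
c=shot('wrist','w3')
E
```

```text
[ -44.72803989 -131.00819826  116.77281163] [-2.44832187 44.69014499  7.86076803]
```

View pics/w3.png

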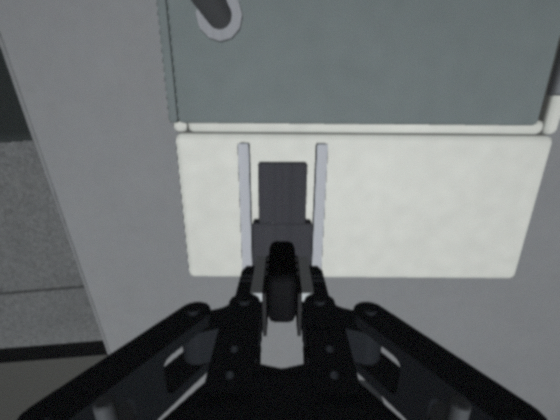

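The tongue tip is now clear of the lid, at (283,162), and the 45 N reaction suggests the end stop. I back off the push first, then check the travel from the pictures.

Request:
{"op": "carry_out", "data": {
  "deltas": [
    [[0,5,0,0],[0,6,0,0],[0,6,0,0]]
  ]
}}

```text
t: 5.08
ee_pos: [0.5089, -0.2087, 0.1169]
tcp_rot: [0.078, 1.569, -0.078]
contact_force: [-3.9, 2.1, 1.1]
opening: 0.159
```

```bash
python3 - <<'E'
from h import *
p=np.load('pose.npy'); s=get_state()
R=Ro.from_euler('z',p[2]).as_matrix()
print((s['ee_pos']-[p[0],p[1],0])@R*1000,s['contact_force']@R)
shot('wrist','w4')
a=[cv2.resize(cv2.convertScaleAbs(cv2.imread(f'pics/{n}.png')[110:300,220:350],alpha=2,beta=30),None,fx=3,fy=3,interpolation=cv2.INTER_CUBIC) for n in('w2','w4')]
cv2.imwrite('pics/cmp.png',np.hstack(a))
E
```

```text
[ -44.67556897 -129.58598786  116.86840732] [-4.13403735  1.69417762  1.13030561]
```

View pics/cmp.png

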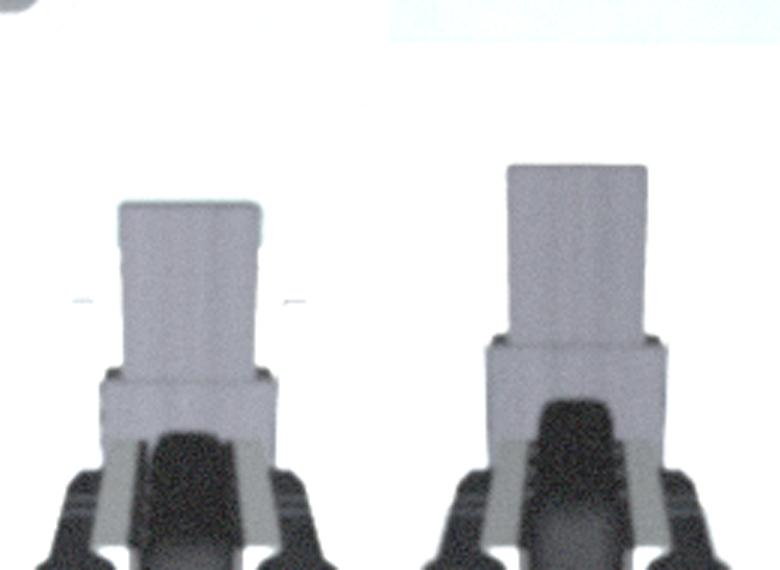

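The lock has slipped back relative to the fingers (the plate edge is at crop row 378 before and 345 after), so its travel is less than the TCP's. I quantify it.

```bash
python3 - <<'E'
from h import *
p=np.load('pose.npy'); R=Ro.from_euler('z',p[2]).as_matrix()
f=lambda x,y:(220+(x+.5)/3-.5,110+(y+.5)/3-.5)
for n,q in (('w2',[(190,379),(190,202)]),('w4',[(187,344),(187,165)])):
    c=pickle.load(open(f'pics/{n}.pkl','rb'))
    for k in q: print(n,((atz(c,*f(*k),.106)-[p[0],p[1],0])@R*1000).round(1))
c=shot('scene','s4'); t=shot('top','t4')
a=c['frame'][170:285,205:345,::-1]; cv2.imwrite('pics/s4z.png',cv2.resize(a,None,fx=5,fy=5,interpolation=cv2.INTER_CUBIC))
E
```

```text
w2 [-44.6 -77.  106. ]
w2 [-44.7 -43.1 106. ]
w4 [ -44.9 -106.1  106. ]
w4 [-44.9 -73.  106. ]
```

View pics/s4z.png

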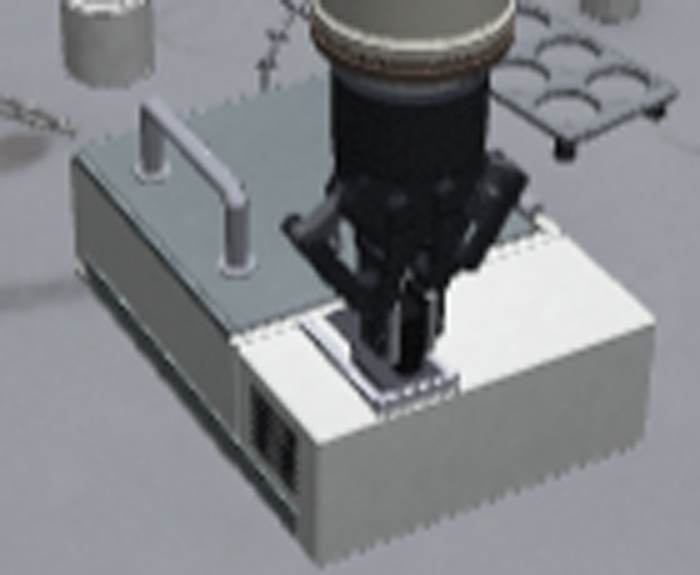

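The tongue tip moved from y=-43 to -73. The lid edge is at -55, where travel is 0.022, so the lock began at about 0.010 and is now at about 0.040, and the end stop fits. I press lightly again before releasing to make sure it is seated.

Request:
{"op": "carry_out", "data": {
  "deltas": [
    [[0,-2,0,0],[0,-3,0,0],[0,-3,0,0]]
  ]
}}

```text
t: 5.48
ee_pos: [0.5088, -0.2098, 0.1167]
tcp_rot: [0.082, 1.569, -0.074]
contact_force: [-1.6, 26.6, 8.7]
opening: 0.158
```

```bash
python3 - <<'E'
from h import *
p=np.load('pose.npy'); s=get_state()
R=Ro.from_euler('z',p[2]).as_matrix()
print((s['ee_pos']-[p[0],p[1],0])@R*1000,s['contact_force']@R)
shot('wrist','w5')
a=[cv2.resize(cv2.convertScaleAbs(cv2.imread(f'pics/{n}.png')[110:300,220:350],alpha=2,beta=30),None,fx=3,fy=3,interpolation=cv2.INTER_CUBIC) for n in('w4','w5')]
cv2.imwrite('pics/cmp2.png',np.hstack(a))
E
```

```text
[ -44.69971541 -130.69829315  116.73213171] [-4.27887847 26.33737701  8.66967935]
```

View pics/cmp2.png

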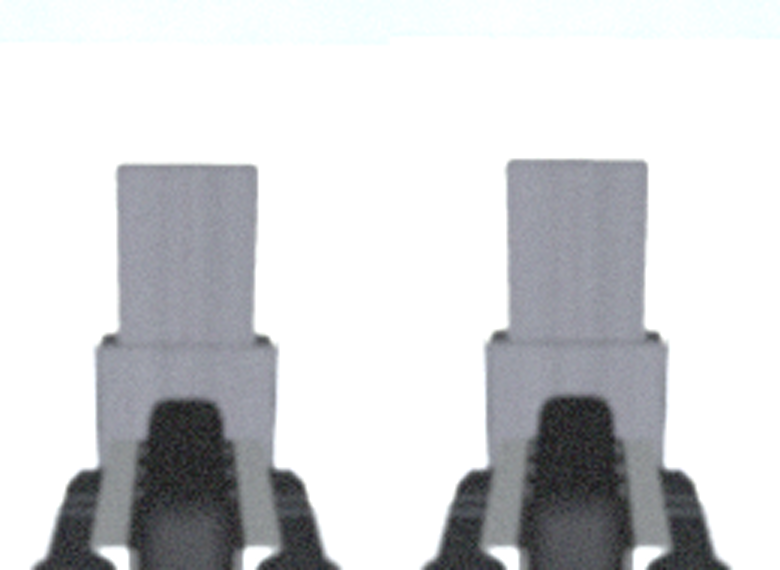

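Request:
{"op": "carry_out", "data": {
  "deltas": [
    [[0,0,0,0],[0,0,0,0],[0,0,0,0],[0,0,0,0],[-15,2,0,0],[-45,4,0,0],[-80,40,-8,0],[-95,75,-16,0],[-95,110,-24,0],[-95,140,-28,0],[-95,165,-30,0],[-95,172,-30,0]]
  ],
  "grip": 0.6
}}

```text
t: 6.53
ee_pos: [0.4957, -0.0351, 0.2119]
tcp_rot: [0.077, 1.568, -0.076]
contact_force: [-0.9, -0.3, 0.7]
opening: 0.6
```

```bash
python3 - <<'E'
from h import *
p=np.load('pose.npy')
shot('wrist','w6')
s=get_state()
R=Ro.from_euler('z',p[2]).as_matrix()
print((s['ee_pos']-[p[0],p[1],0])@R*1000,s['contact_force']@R)
H=np.array([p[0],p[1],0])+R@[-.075,.045,.131]
print(delta(H,p[2]))
E
```

```text
[-74.96630034  41.42699331 211.72194044] [-0.31351641  0.58827242 -0.0451298 ]
(array([80.7,  3.6, -0.1]), array([   0.19, -179.81]))
```

View pics/w6.png

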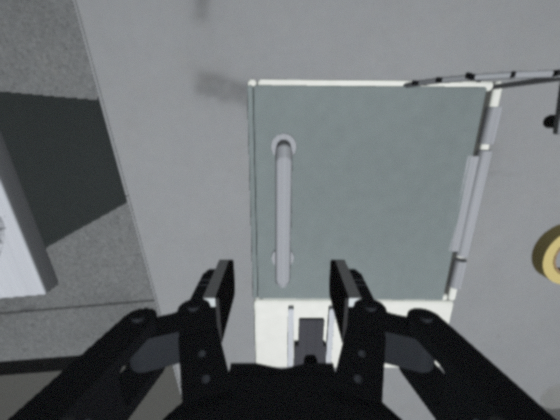

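The bar (column 284, rows 140–285) lies centred between the fingers. I descend and pinch.

Request:
{"op": "carry_out", "data": {
  "deltas": [
    [[20,3,0,0],[45,4,0,0],[65,4,0,0],[78,4,0,0],[81,4,0,0],[81,4,0,0]]
  ]
}}

```text
t: 7.08
ee_pos: [0.4961, -0.0346, 0.1297]
tcp_rot: [0.079, 1.571, -0.079]
contact_force: [-1.6, -0.5, 0.3]
opening: 0.595
```

Request:
{"op": "carry_out", "data": {
  "deltas": [
    [[0,0,0,0],[0,0,0,0],[0,0,0,0],[0,0,0,0],[0,0,0,0],[0,0,0,0],[0,0,0,0],[0,0,0,0]]
  ],
  "grip": 0,
  "grip_force": 40
}}

```text
t: 7.75
ee_pos: [0.4966, -0.0341, 0.1306]
tcp_rot: [0.078, 1.569, -0.079]
contact_force: [3.3, -2.8, 2.7]
opening: 0.121
```

```bash
python3 - <<'E'
from h import *
p=np.load('pose.npy')
shot('wrist','w7')
s=get_state()
R=Ro.from_euler('z',p[2]).as_matrix()
e=(s['ee_pos']-[p[0],p[1],0])@R*1000
print(e,s['contact_force']@R,s['opening'])
# arc from shut
r=np.hypot(173,51); a0=np.arctan2(51,173)
for d in range(0,51,5):
    a=a0+np.radians(d); print(d, round(-(51-r*np.sin(a)),1), round(173-r*np.cos(a),1))
E
```

```text
[-74.53180896  42.88917272 130.57083879] [ 2.59319626 -3.70866369  3.23065014] 0.12429622963295926
0 -0.0 0.0
5 14.9 5.1
10 29.3 11.5
15 43.0 19.1
20 56.1 27.9
25 68.3 37.8
30 79.7 48.7
35 90.0 60.5
40 99.3 73.3
45 107.4 86.7
50 114.3 100.9
```

View pics/w7.png

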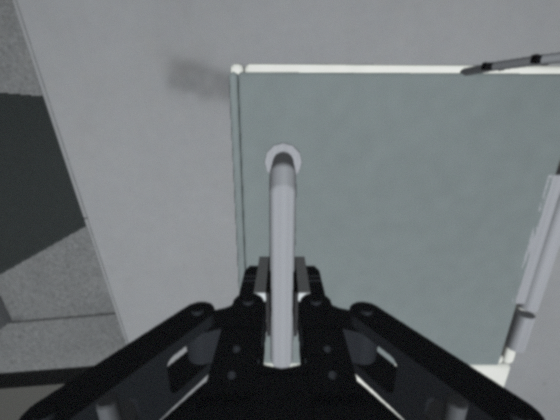

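The bar is pinched (opening 0.12). I lift along the arc.

Request:
{"op": "carry_out", "data": {
  "deltas": [
    [[-7.5,0,2.4,0],[-15,0,5,0],[-22,0,8,0],[-29,0,11.5,0],[-36,0,15,0],[-43,0,19,0],[-49.5,0,23.5,0],[-56,0,28,0],[-62,0,32.5,0],[-68,0,38,0],[-68,0,38,0]]
  ]
}}

```text
t: 8.72
ee_pos: [0.5325, -0.0378, 0.1997]
tcp_rot: [0.078, 1.574, -0.079]
contact_force: [-29.8, -3.4, 18.5]
opening: 0.127
```

```bash
python3 - <<'E'
from h import *
p=np.load('pose.npy')
shot('wrist','w8');shot('scene','s8')
s=get_state()
R=Ro.from_euler('z',p[2]).as_matrix()
e=(s['ee_pos']-[p[0],p[1],0])@R*1000
print(e,s['contact_force']@R,s['opening'])
c=pickle.load(open('pics/s8.pkl','rb'));a=c['frame'][150:285,195:345,::-1]; cv2.imwrite('pics/s8z.png',cv2.resize(a,None,fx=4,fy=4,interpolation=cv2.INTER_CUBIC))
E
```

```text
[-39.04076242  42.86541063 198.98042652] [-29.30606672  -6.67684136  17.43494878] 0.1248490161693236
```

View pics/s8z.png

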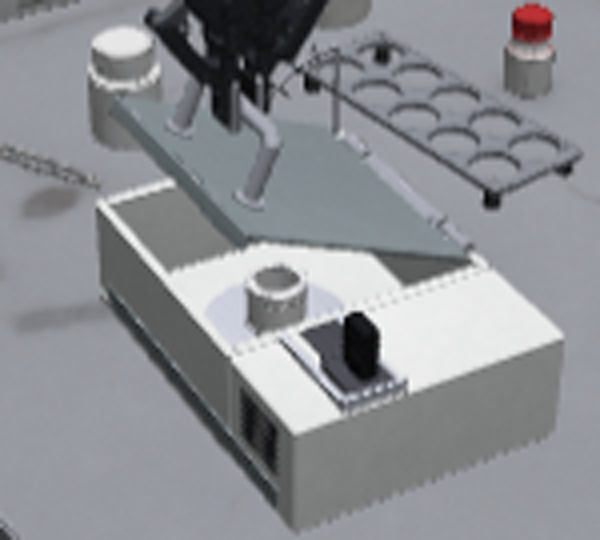

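The lid opens, the lock sits against its end bar, and the cell inside is visible. The force is radial outward, so my arc is a few mm too tight. I relax it outward by about 3 mm.

Request:
{"op": "carry_out", "data": {
  "deltas": [
    [[-1,0,-1.5,0],[-2,0,-2.5,0],[-2,0,-2.5,0],[-2,0,-2.5,0]]
  ]
}}

```text
t: 9.15
ee_pos: [0.5316, -0.0377, 0.1994]
tcp_rot: [0.078, 1.57, -0.079]
contact_force: [6.0, -6.1, -12.3]
opening: 0.127
```

```bash
cat > st.py <<'E'
from h import *
p=np.load('pose.npy')
s=get_state()
R=Ro.from_euler('z',p[2]).as_matrix()
e=(s['ee_pos']-[p[0],p[1],0])@R*1000
b=e+[0,0,19]-[98,0,98]
print(s['t'],e,s['contact_force']@R,s['opening'],'r',np.hypot(b[0],b[2]),'ang',np.degrees(np.arctan2(b[2],-b[0])-np.arctan2(51,173)))
E
python3 st.py
```

```text
9.15 [-39.2516633   42.84536373 199.41966643] [  6.60128102  -5.41486341 -12.29337742] 0.12660744902690607 r 182.58947160518284 ang 24.837153367238834
```

Request:
{"op": "carry_out", "data": {
  "deltas": [
    [[-3,0,2.7,0],[-6,0,5.4,0],[-9,0,8.2,0],[-11.6,0,11,0],[-14.3,0,14,0],[-17,0,17,0],[-19.5,0,20,0],[-22,0,23,0],[-22,0,23,0]]
  ]
}}

```text
t: 9.9
ee_pos: [0.554, -0.04, 0.2226]
tcp_rot: [0.078, 1.572, -0.079]
contact_force: [-9.4, -4.9, 2.9]
opening: 0.119
```

```bash
python3 st.py
```

```text
9.9 [-16.78251329  42.75323365 222.57554101] [-8.8255203  -5.86590613  2.9386474 ] 0.11862636881805742 r 183.81773944590563 ang 34.93376202895883
```

Request:
{"op": "carry_out", "data": {
  "deltas": [
    [[-3,0,3,0],[-5.5,0,6,0],[-8,0,9,0],[-10,0,12.5,0],[-12.5,0,15.5,0],[-14.5,0,19,0],[-17,0,22,0],[-19,0,26,0],[-19,0,26,0],[-19,0,26,0]]
  ]
}}

```text
t: 10.73
ee_pos: [0.5797, -0.0427, 0.2415]
tcp_rot: [0.078, 1.571, -0.079]
contact_force: [-9.2, -6.6, 4.8]
opening: 0.123
```

```bash
python3 st.py; python3 - <<'E'
from h import *
shot('wrist','w9'); c=shot('scene','s9')
a=c['frame'][130:265,195:345,::-1]; cv2.imwrite('pics/s9z.png',cv2.resize(a,None,fx=4,fy=4,interpolation=cv2.INTER_CUBIC))
E
```

```text
10.7333 [  9.08131218  42.66106061 241.54299349] [-8.44853488 -7.4733547   4.81712762] 0.12296033714917771 r 185.27481689584937 ang 44.893864592522
```

View pics/s9z.png

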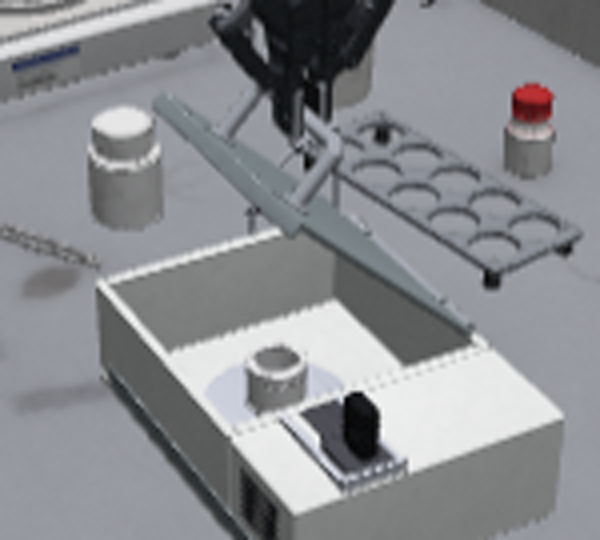

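View pics/w9.png

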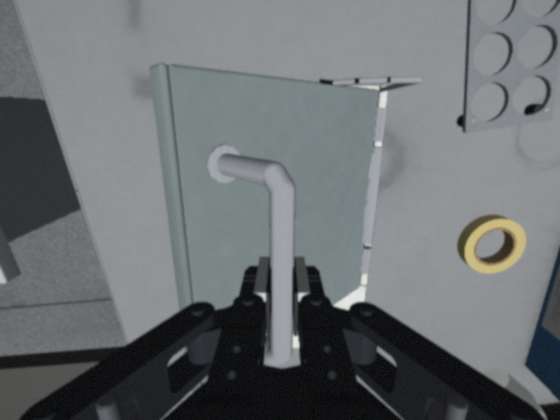

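The lid is open and tilted about 45°, and the lock is still against its end bar. I check the angle independently with the depth pictures.

```bash
python3 - <<'E'
from h import *
p=np.load('pose.npy'); R=Ro.from_euler('z',p[2]).as_matrix()
def plane(n,pts):
    c=pickle.load(open(f'pics/{n}.pkl','rb'))
    P=np.array([(dep(c,*q)-[p[0],p[1],0])@R for q in pts])*1000
    m=P.mean(0); u,s,v=np.linalg.svd(P-m); k=v[2]*np.sign(v[2][2]); print(n,k.round(3),'rms',s[2]/len(P)**.5,'ang',np.degrees(np.arctan2(k[0],k[2])),'m',m.round(1))
    print(np.degrees(np.arctan2(m[2]-98,98-m[0])))
plane('w9',[(x,y) for x in range(300,356,5) for y in range(110,250,10)]+[(x,y) for x in range(195,255,5) for y in range(195,260,5)])
plane('s9',[(205+0+x/4-10,130+y/4) for x,y in [(215,140),(230,155),(225,150),(250,175),(330,240),(350,255),(380,275),(400,290),(310,225),(360,250),(345,235)]])
# predicted edges of lid at 45 in scene
E
```

```text
w9 [ 0.709 -0.051  0.703] rms 7.696494628047473 ang 45.248800689997 m [ 11.2  69.7 185.4]
45.19445743385418
s9 [ 0.693 -0.007  0.72 ] rms 0.8676366234668574 ang 43.906687984712356 m [-14.7  -8.8 206.8]
43.98868454978046
```

Request:
{"op": "carry_out", "data": {
  "deltas": [
    [[-0.5,0,-0.5,0],[-0.5,0,-0.5,0],[-0.5,0,-0.5,0],[-0.5,0,-0.5,0],[-0.5,0,-0.5,0],[-0.5,0,-0.5,0],[-0.5,0,-0.5,0],[-0.5,0,-0.5,0],[-0.5,0,-0.5,0],[-0.5,0,-0.5,0],[-0.5,0,-0.5,0],[-0.5,0,-0.5,0]]
  ]
}}

```text
t: 11.83
ee_pos: [0.5792, -0.0427, 0.2414]
tcp_rot: [0.078, 1.572, -0.079]
contact_force: [-5.2, -6.7, -2.5]
opening: 0.118
```

```bash
python3 st.py; python3 - <<'E'
from h import *
c=shot('scene','s10'); p=np.load('pose.npy'); R=Ro.from_euler('z',p[2]).as_matrix()
P=np.array([(dep(c,195+x/4,130+y/4)-[p[0],p[1],0])@R for x,y in [(215,140),(230,155),(225,150),(250,175),(330,240),(350,255),(380,275),(400,290),(310,225),(360,250),(345,235)]])*1000
m=P.mean(0); v=np.linalg.svd(P-m)[2][2]; print(np.degrees(np.arctan2(v[0],v[2])))
a=pickle.load(open('pics/scene0.pkl','rb'))['frame'].astype(int)
for n,(x,y) in dict(jar=(226,171),cell=(172,197),cup=(366,311)).items():
    sl=(slice(y-16,y+17),slice(x-16,x+17)); print(n,np.abs(a[sl]-c['frame'][sl]).mean().round(2))
print(get_state()['qvel'].round(4))
cv2.imwrite('pics/s10v.png',c['frame'][:,:,::-1])
E
```

```text
11.8333 [  8.56515306  42.66664679 241.37097967] [-4.47824269 -7.16062541 -2.45005462] 0.11794807195082954 r 185.37240055148794 ang 44.72838513882786
-135.88344823449017
jar 3.7
cell 2.17
cup 1.63
[-0.0002  0.0003 -0.0009  0.0016  0.0006 -0.0002]
```

View pics/s10v.png

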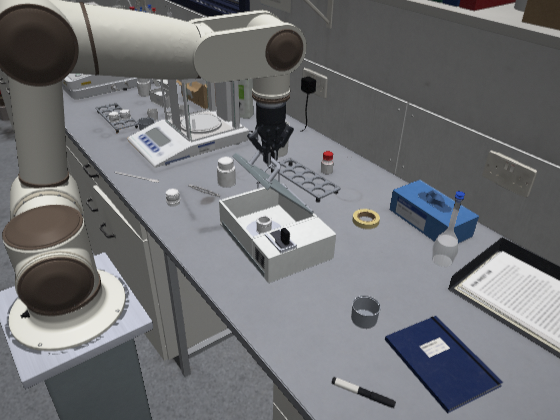

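The lid is steady at about 44° (226,171 jar, 172,197 cell and 366,311 cup are where they were). I hand in.

```bash
python3 -c "
from rig import *
print(job_done())"
```

```text
the job is handed in; nothing more can be done
None
```

I slid the transport lock to its end stop with the lid shut. Then I lifted the lid by its bar and handed in at about 12 s while still holding it open.

- **Lid angle:** the depth pictures gave 44–45°, and the arm's own position gave 44.7°. The joints were practically still and the force on the tool was about 9 N.
- **Lock:** the picture check put its travel at about 0.040 m. It had started at about 0.010 rather than 0. It pushed back with 27 N when pressed against the stop again before I let go. In the later views it sits against the end bar.
- **Bystanders:** the jar, cell and cup look unmoved compared with the first picture.

**What did not go cleanly:**
- **First push on the lock:** the fingers slid along the grip at the end stop and the wrist force reached about 45 N. That is well below the 120 N limit. It was the fingertips pressing, not the gripper's body.
- **First part of the lift:** my arc was a few mm too tight, which gave about 35 N along the lid before I eased it outward.
- **Bar in the fingers:** at the end the measured distance from hinge to bar was 185 mm, against 180 mm from the dimensions. The bar probably slipped a few mm in the pads, or my hinge position is slightly off.

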